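# Close up the switch test fixture

### The job

The olive rocker switch is already seated in the test fixture. Push the upright aluminium hold-down flap down flat over the switch, then swing the yellow-framed clear cover fully shut over it without slamming it. Only push with the fingers: leave the switch seated in its nest and the loose parts around the fixture where they lie, and finish with the hand clear.

Things in the scene. Friction and masses are not known exactly. Their poses are not given: they have to be found in the camera images.
- fixture: Grey test fixture, fixed to the cart: open-topped box 220 mm along its x, 190 mm along its y, walls 6 mm, rim 78 mm above the cart, deck inside 30 mm. Origin: middle of its underside, z up. Its yaw varies from -0.55 to 0.35 rad; at yaw 0 its x points away from the robot, y to the robot's left. A black interlock block stands 18 mm out from the -y wall at x 60 mm, 70 mm high.
- nest (a point): Middle of the top of the white nest block (80 by 60 mm) that holds the switch, 56 mm above the cart, at fixture x 0, y -18 mm.
- flap (a joint): Angle of the aluminium hold-down flap: 0 = flat over the switch (its stop), 1.57 = upright, stop at 1.8; starts at 1.35 to 1.7. Plate 120 mm wide along the fixture's x, 110 mm long from the hinge, 5 mm thick; a 38 by 20 mm window, 40 to 60 mm from the hinge, lets the rocker through. Friction hinge (0.16 N m): stays where it is left, moves at about 2 N on its free edge.
- flap_hinge (a point): Middle of the flap's hinge axis, which runs along the fixture's x just inside the -y wall: fixture x 0, y -68 mm, z 64 mm, in the middle of the plate's thickness. From upright the flap folds towards the fixture's +y; flat, its top face is 66.5 mm above the cart.
- flap_tab (a point): Middle of the outer face of the red press tab (70 by 18 mm, 5 mm proud of the plate), 99 mm from the hinge. The tab is on the face that is on top when flat and looks to the fixture's -y when upright. Flat, the tab's top is 71.5 mm above the cart.
- cover (a joint): Angle of the cover: 0 = shut on the rim (its stop), 1.57 = upright, stop at 2.15; starts at 1.8 to 2.1, leaning outwards. Panel 220 mm wide, 8 mm thick, 190 mm long from the hinge plus a black lip of 15 mm (90 mm wide): yellow frame 22 mm wide round a clear pane. Friction hinge (0.5 N m): stays at any angle, moves at 2 to 5 N near its free edge. Lands on the flap if that is up.
- cover_hinge (a point): Middle of the cover's hinge axis, which runs along the fixture's x at the +y wall: fixture x 0, y +95 mm, z 82 mm, in the middle of the panel's thickness. The open cover stands above it and shuts by turning over towards the fixture's -y; shut, its top is 86 mm above the cart.
- cover_edge (a point): Point on the cover's outer face (on top when shut, looking to the fixture's +y when open), in the middle of the yellow frame bar farthest from the hinge, 179 mm from the hinge.
- switch: Loose olive rocker switch seated in the nest: flange 48 by 28 by 4 mm, rocker 6 mm higher, black body 41 by 21 by 24 mm below it inside the nest. Origin: middle of the body's underside, 32 mm above the cart when seated. The flat flap clears the flange by 1.5 mm. Must stay seated.
- toggle_a: Loose toggle switch standing on its black body (32 by 20 mm) with a chrome lever up, 64 mm tall in all; origin under its middle. Must stay.
- toggle_b: Second toggle switch like the first, the lever leaning the other way. Must stay.
- bezel: Loose white nylon bezel ring, 60 mm outside, 44 mm inside, 9 mm high, lying flat; origin under its middle. Must stay.
- stud_block: Loose brass ground stud block, 50 by 28 by 14 mm, with two studs up to 34 mm high; origin under its middle. Must stay.
- gauge: Loose black vertical speed gauge standing on its back, dial up: round case 57 mm across, square 62 mm front, 72 mm tall; origin under its middle. Stands beyond the fixture's +x side. Must stay.
- screwdriver: Screwdriver 170 mm long lying on the cart well to the left of the fixture; origin under its middle. Must stay.
Things that resemble listed ones, but are neither listed nor needed, are in the scene too. Leave any purple or turquoise look-alike of the switch alone.

How it is judged (in metres and radians):
On the way, in this order (a step that is already met when the one before it is completed fails the run):
1. the hold-down flap is flat over the seated switch while the cover is still open (value of joint flap below 0.06 rad and value of joint cover above 1.2 rad and z of switch in the frame of fixture between 0.028 and 0.037 m and x of switch in the frame of fixture between -0.006 and 0.006 m and y of switch in the frame of fixture between -0.024 and -0.012 m), for 0.2 s.
2. the cover is fully shut over the flat flap (value of joint cover below 0.04 rad and value of joint flap below 0.06 rad), for 0.2 s.
At the end, for the whole second after the job is handed in: The flap lies flat (within 0.06 rad of its stop), the cover is shut (within 0.04 rad, about 7 mm at its free edge) and at rest, the switch is still seated in its nest (within 6 mm sideways, not raised 5 mm), and each loose part is within 20 mm of where it lay (all of step 2 and velocity of joint cover between -0.05 and 0.05 rad/s and z of switch in the frame of fixture between 0.028 and 0.037 m and x of switch in the frame of fixture between -0.006 and 0.006 m and y of switch in the frame of fixture between -0.024 and -0.012 m and linear speed of switch below 0.02 m/s and distance of each of toggle_a, toggle_b, bezel, stud_block, gauge, screwdriver from where it was at the start of the episode below 0.02 m); the robot touches nothing.
It fails at once if the switch is lifted or pulled out of its nest (z of switch in the frame of fixture above 0.04 m).
It fails at once if the cover is slammed (faster than 4 rad/s) (velocity of joint cover below -4 rad/s).
It fails at once if a loose part beside the fixture is pushed away, knocked over, lifted or carried (distance of any of toggle_a, toggle_b, bezel, stud_block, gauge, screwdriver from where it was at the start of the episode above 0.02 m or angle between any of toggle_a, toggle_b, bezel, stud_block, gauge's own z axis and vertical above 0.5 rad).
It also fails if it takes over 64 s, if anything falls off the work surface, if the arm or the gripper's body presses on something with over 40 N, if the wrist force passes 120 N, or if a joint passes its speed limit or range.

### The arm

A 6-joint arm with a two-finger parallel gripper is mounted at the origin on the work surface. World frame = base frame: x ahead of the robot, y to its left, z up, the work surface at z = 0. Lengths are in mm, angles in degrees, forces in N, time in s.
With the tool pointing down it reaches from about 300 to 850 mm from the base axis. Payload 4.2 kg.
Tool frame: the origin (TCP) lies between the finger pads; the fingertips stand 14 mm ahead of it and the grasp point (between the pads) lies 5 mm behind it; z points along the fingers, y is the line along which they close (so a half turn about z gives the same grasp; the last joint's range is limited). The gripper opens to 91 mm and grips with 3 to 60 N. Pads are 32 mm wide; open, the fingers measure 118 mm over their backs; the gripper's body (76 mm by 178 mm) begins 60 mm behind the grasp point.
Start: joints at [65.776, 18.312, 89.639, -0, 72.044, -1.146], TCP at [225.401, 528.995, 227.976] pointing down, gripper open.
Joint ranges: [-177.97, 177.97], [-48.28, 115.42], [12.27, 149.76], [-77.06, 257.06], [2.81, 150.46], [-146.56, 146.56]. Speed limits (degrees/s): [147.25, 147.25, 180, 180, 180, 180].

### API

Orientations are given as [roll, pitch, yaw] about the fixed x, y, z axes, in that order (R = Rz(yaw) Ry(pitch) Rx(roll)).
In Python, from workcell import * gives the robot as it stands. The module is installed in compiled form; this text tells all that it offers.
- The arm moves only by the tool send_rows, never from a script. Its argument "deltas" is a list of rows, each a list of 2 entries, a list of its own where there are three numbers: the shift along the tool's x, y, z normalised to -1 to 1, where 1 is 0.5 m, then the turn, a rotation vector about the tool's x, y, z normalised to -1 to 1, where 1 is 0.5 rad. A call has 1 to 10 rows; each row shifts and turns the commanded pose from where the row before left it, along the tool's axes as they then stand; what a row does not reach is not made up. A row lasts 1/10 s, in which the tool goes at most 50 mm and 8.59 degrees, less where a joint would pass 70% of its speed; a pose out of reach is approached as far as the arm can. A call with a number of a shift or a turn outside -1 to 1 is refused whole. A call with a gripper value outside its range is refused whole. "grip" is the closure, from 0 (fully open) to 1 (shut), set as the call begins (left out, the last holds). The fingers move at their own pace and stop on an object; "grip_force" is the grip in N (left out, the last holds). Time passes only in rows, so rows that do not move let the fingers close. It gives the time, the measured TCP pose, the force, the opening and the grip force at its end, in the units of the state.
- state(): the state, without advancing time (a new reading comes with each control period).
- grab_frame(name): name is "scene" or "top" or "wrist"; returns the picture (400x640x3 uint8, red, green, blue); there is no depth.
- calibration(name): a dict with "mtx" (3x3 intrinsics, pixels), "R" (3x3) and "t" (3): a world point X has camera coordinates R X + t. Camera axes: x right, y down, z forward; pixel columns grow to the right and rows downward; lengths in mm; the calibration is good to about 2 mm. A picture is of the moment at which its call begins: read the wrist's pose just before it. calibration takes no time and is no camera call; for the wrist camera it gives the pose at the moment of the call.
- job_done(): hands the job in; it is judged then, once.
Trained networks look in the newest picture that a camera, given by its name, has taken for a name from the list of things; names that differ only in an ending like _2 or _b are one class to them, and where a whole thing is asked for, a point or a joint stands for the part that bears it (a point fixed in the world has none). Each returns a list of dicts, best first, with "p" (0 to 1); they miss things now and then, are a little off and sometimes report something else, mostly with a low value. They report only what shows in the picture. A call takes as long as a camera call. They do not tell look-alikes from the thing itself.
- trace(camera, label): "pixels" (400x640 bool, what is visible of it) and "bbox" ([left, top, width, height] in pixels, round what is visible of it).
The state is a dict: "time_s": time; "qpos": joint angles; "qvel": joint speeds; "effort": joint torques, N m; "ee_pos": TCP position; "ee_rot": TCP orientation; "force": force on the tool from outside, world axes, zero at the start; "torque": the same for the moment, N m; "gripper_width": finger opening in mm; "gripper_force": force on a finger pad.
Only numpy, scipy, OpenCV 4.12 (cv2) and the standard library are available. Lean on these libraries where they do the work, as an engineer would, in place of code of your own. Each camera call takes 0.05 s, during which the arm holds its last target. There are 200 camera calls.

## Working session

There is one attempt and no reset: what is moved stays moved. The work goes in short steps, Python scripts to look and compute and a tool call to move; the robot and the scene stay as the last step left them, time stands still between calls to the robot, and variables do not carry over. Pictures are saved under pics/ and viewed, at most 10 in all, crops included, and the job is handed in when it is done.

Besides the shell and the picture viewer there is one more tool, called after "Emit:" as a command line: name --argument value ..., lists and objects as JSON in quotes. send_rows: Moves the arm, as the interface text tells. Scaled input: -1 to 1 covers 0.5 m each way for a shift and 0.5 rad each way for a turn. Its arguments: {"type":"object","properties":{"deltas":{"type":"array","items":{"type":"array"}},"grip":{"type":"number"},"grip_force":{"type":"number"}},"required":["deltas"]}

```bash
mkdir -p pics
python3 - <<'E'
from workcell import *
import cv2, numpy as np
s=state(); print(s['time_s'],s['ee_pos'],s['ee_rot'])
for n in ("scene","top"):
    im=grab_frame(n); cv2.imwrite(f"pics/{n}0.png",im[:,:,::-1])
    c=calibration(n); print(n,np.round(c['mtx'],1).tolist(),np.round(c['R'],4).tolist(),np.round(c['t'],1).tolist())
    for l in ("fixture","flap","flap_tab","cover","cover_edge","switch","toggle_a","bezel","stud_block","gauge"):
        for d in trace(n,l)[:2]:
            ys,xs=np.nonzero(d['pixels']); print(n,l,round(d['p'],2),d['bbox'],round(xs.mean(),1),round(ys.mean(),1))
E
```

```text
0.0 [225.20122553 528.54895865 227.1096543 ] [-1.79897003e+02 -2.14328995e-03  1.56921681e+02]
scene [[375.6, 0.0, 318.4], [0.0, 375.6, 200.1], [0.0, 0.0, 1.0]] [[-0.2589, 0.9659, -0.0024], [0.6109, 0.1618, -0.775], [-0.7482, -0.2022, -0.6319]] [62.3, -271.6, 1391.8]
scene fixture 0.94 [263.5, 135.1, 138.7, 121.2] 330.0 196.2
scene flap 0.61 [284.5, 145.9, 37.7, 49.7] 303.1 172.2
scene flap_tab 0.55 [288.5, 148.2, 33.6, 48.6] 303.6 172.2
scene cover 0.69 [321.2, 136.4, 81.1, 97.9] 358.0 182.8
scene cover 0.38 [307.6, 191.4, 18.7, 15.4] 316.2 199.6
scene cover_edge 0.85 [318.5, 134.5, 84.7, 99.5] 358.1 182.3
scene cover_edge 0.62 [309.1, 192.5, 17.7, 10.2] 316.2 199.4
scene switch 0.91 [287.7, 267.7, 22.3, 22.1] 298.2 275.8
scene switch 0.76 [395.3, 214.0, 17.2, 15.8] 403.9 222.1
scene toggle_a 0.52 [395.2, 228.3, 11.0, 25.6] 401.1 242.8
scene bezel 0.43 [258.9, 188.3, 15.7, 12.5] 262.9 194.0
scene stud_block 0.53 [351.0, 257.3, 27.0, 19.9] 365.1 269.9
scene gauge 0.84 [248.7, 217.3, 28.2, 41.9] 262.8 237.2
top [[437.0, 0.0, 322.5], [0.0, 437.0, 198.8], [0.0, 0.0, 1.0]] [[0.0958, -0.9954, 0.0048], [-0.9728, -0.0946, -0.2113], [0.2108, 0.0156, -0.9774]] [38.5, 543.9, 982.2]
top fixture 0.82 [236.6, 110.4, 148.4, 164.5] 308.7 196.0
top flap 0.9 [331.6, 194.4, 34.7, 55.7] 348.9 222.9
top flap 0.25 [236.2, 107.6, 84.6, 119.2] 279.1 168.3
top flap_tab 0.86 [330.5, 194.5, 34.8, 54.2] 349.2 222.6
top flap_tab 0.26 [360.4, 143.5, 30.8, 34.9] 374.6 159.9
top cover 0.72 [233.6, 105.6, 84.1, 118.7] 279.1 168.4
top cover_edge 0.95 [232.8, 110.2, 93.2, 114.1] 279.3 168.1
top switch 0.71 [226.3, 212.8, 24.2, 13.6] 238.1 216.5
top switch 0.68 [323.7, 126.3, 17.3, 14.7] 332.7 132.9
top toggle_a 0.48 [363.0, 256.4, 10.9, 14.7] 368.9 263.4
top bezel 0.67 [380.5, 230.5, 23.9, 23.6] 392.6 243.6
top stud_block 0.52 [379.4, 230.7, 20.5, 23.9] 391.5 244.2
top gauge 0.94 [361.1, 142.8, 31.5, 37.0] 374.6 159.8
```

```bash
ls
```

```text
pics
```

Run:
```python
import cv2
a=cv2.imread("pics/top0.png")[60:310,190:470]; cv2.imwrite("pics/topc.png",cv2.resize(a,None,fx=2.4,fy=2.4,interpolation=cv2.INTER_CUBIC))
a=cv2.imread("pics/scene0.png")[110:310,210:470]; cv2.imwrite("pics/scenec.png",cv2.resize(a,None,fx=3,fy=3,interpolation=cv2.INTER_CUBIC))
```

```text
(no output)
```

View pics/topc.png

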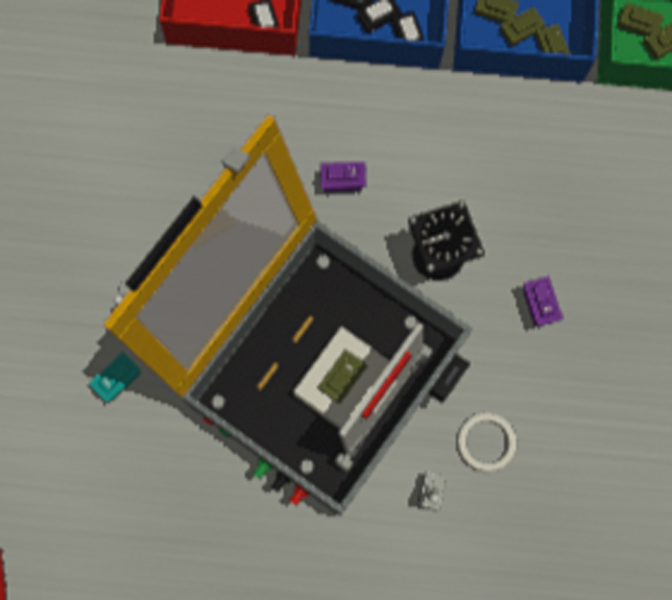

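View pics/scenec.png

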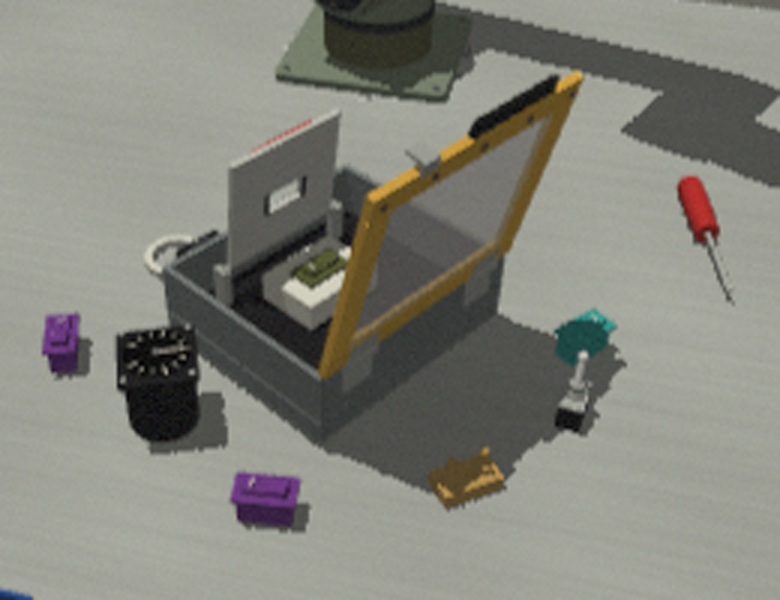

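The views show the fixture yawed about -30°. The flap is upright at top-crop (340,432)–(418,328), and the cover leans out at (108,325)–(270,118). The gauge sits off the +x side and toggle and bezel off the -y side; one toggle and the stud block are off +y. I'll fit the pose and joints from these corners in both views.

```bash
cat > h.py <<'E'
import numpy as np
from workcell import *
from scipy.spatial.transform import Rotation as Ro
def F2W(p,P):
    c,s=np.cos(p[2]),np.sin(p[2]); P=np.atleast_2d(P)
    return np.c_[p[0]+c*P[:,0]-s*P[:,1],p[1]+s*P[:,0]+c*P[:,1],P[:,2]]
def proj(c,X):
    q=(c['R']@X.T).T+c['t']; q=(np.array(c['mtx'])@q.T).T; return q[:,:2]/q[:,2:]
def ray(c,uv,z):
    R,t=np.array(c['R']),np.array(c['t']); C=-R.T@t; d=R.T@np.linalg.inv(c['mtx'])@[*uv,1]; return C+d*(z-C[2])/d[2]
def flap(th,x,l,n=0): return [x,-68+l*np.cos(th)-n*np.sin(th),64+l*np.sin(th)+n*np.cos(th)]
def cover(th,x,l,n=0): return [x,95-l*np.cos(th)+n*np.sin(th),82+l*np.sin(th)+n*np.cos(th)]
E
cat > fit.py <<'E'
from h import *
from scipy.optimize import least_squares
T,S=calibration("top"),calibration("scene")
top=np.array([(468,328),(340,512),(318,225),(190,395),(340,432),(418,328),(270,118),(108,325)])/2.4+[190,60]
sc=np.array([(230,165),(340,113),(370,200),(580,78),(322,440),(165,270)])/3+[210,110]
def mod(p):
    f,c=p[3],p[4]
    a=[[110,-95,78],[-110,-95,78],[110,95,78],[-110,95,78],flap(f,-60,110),flap(f,60,110),cover(c,110,190),cover(c,-110,190)]
    b=[flap(f,60,110),flap(f,-60,110),cover(c,110,190),cover(c,-110,190),[110,95,0],[110,-95,78]]
    return np.r_[proj(T,F2W(p,a))-top,proj(S,F2W(p,b))-sc]
r=least_squares(lambda p:mod(p).ravel(),[500,0,-.5,1.5,1.9],loss='soft_l1')
print(r.x); print(mod(r.x).round(1).tolist())
p=r.x
W=lambda n,u,v,z:ray(T if n=='t' else S,(u,v),z)
print('gauge',W('t',374.6,158,72),'bezel',W('t',392.6,243.6,5),'toggle_b',W('t',368.9,263.4,30),'toggle_a base',W('s',570/3+210,420/3+110,0),'top',W('s',583/3+210,355/3+110,64),'stud',W('s',365,270,7))
for n,P in dict(nest=[0,-18,56],fh=[0,-68,64],tab=flap(p[3],0,99,7.5),tabflat=flap(0,0,99,7.5),edge=cover(p[4],0,179,4),edgeshut=cover(0,0,179,4)).items(): print(n,F2W(p,P).round(0))
E
python3 fit.py
```

```text
[505.85952464  78.6602326   -0.5325205    1.44783763   1.81482826]
[[1.9, 0.3], [0.2, 0.8], [-1.4, -2.5], [-4.3, 0.4], [-0.4, 0.7], [0.3, -1.7], [0.1, -1.2], [-1.6, 0.2], [0.3, 0.3], [-0.4, -1.0], [-0.3, -0.6], [0.3, -1.7], [-0.9, 3.5], [-1.7, -1.6]]
gauge [646.45255353 -24.34724855  72.        ] bezel [453.9693946 -90.3911752   5.       ] toggle_b [398.45071216 -33.46887224  30.        ] toggle_a base [565.37936163 291.69631239   0.        ] top [556.34160655 292.29590743  64.        ] stud [654.98818614 220.62941422   7.        ]
nest [[497.  63.  56.]]
fh [[471.  20.  64.]]
tab [[474.  24. 163.]]
tabflat [[522. 105.  72.]]
edge [[578. 201. 255.]]
edgeshut [[463.   6.  86.]]
```

Emit:
send_rows --deltas '[[[0,0,-0.006],[0,0,0.3]],[[0,0,-0.006],[0,0,0.3]],[[0,0,-0.006],[0,0,0.3]],[[0,0,-0.006],[0,0,0.3]],[[0,0,-0.006],[0,0,0.3]],[[0,0,-0.006],[0,0,0.3]],[[0,0,-0.006],[0,0,0.3]],[[0,0,-0.006],[0,0,0.3]],[[0,0,-0.006],[0,0,0.3]],[[0,0,-0.006],[0,0,0.3]]]' --grip 1 --grip_force 20

```text
time_s: 2.1
ee_pos: [225.4, 529.0, 258.1]
ee_rot: [-180.0, -0.0, 70.6]
force: [0.3, 0.4, -0.3]
gripper_width: 14.4
gripper_force: 0.0
```

Emit:
send_rows --deltas '[[[0,0,0],[0,0,0.3]],[[0,0,0],[0,0,0.1]],[[-0.07,0.05,0],[0,0,0]],[[-0.07,0.05,0],[0,0,0]],[[-0.07,0.05,0],[0,0,0]],[[-0.07,0.05,0],[0,0,0]],[[-0.07,0.05,0],[0,0,0]],[[-0.07,0.05,0],[0,0,0]],[[-0.07,0.05,0],[0,0,0]]]'

```text
time_s: 3.0
ee_pos: [251.7, 227.5, 258.1]
ee_rot: [180.0, -0.0, 59.6]
force: [1.0, -0.2, -0.4]
gripper_width: 0.7
gripper_force: 0.0
```

```bash
cat >> h.py <<'E'
p0=np.array([505.9,78.7,-.5325])
def where():
    s=state(); d=s['ee_pos']-np.r_[p0[:2],0]; c,n=np.cos(p0[2]),np.sin(p0[2])
    print('t',s['time_s'],'fix xyz',np.round([c*d[0]+n*d[1],-n*d[0]+c*d[1],d[2]],1),'rot',np.round(s['ee_rot'],1),'F',np.round(s['force'],1),'w',round(s['gripper_width'],1),'q',np.round(s['qpos'],0))
E
python3 -c "
from h import *
where()"
```

```text
t 3.0 fix xyz [-294.5   -0.9  258.1] rot [180.   -0.   59.6] F [ 1.  -0.2 -0.4] w 0.7 q [ 40.  -5. 113.  -0.  72.  71.]
```

Emit:
send_rows --deltas '[[[-0.035,0.07,0],[0,0,0]],[[-0.035,0.074,0],[0,0,0]],[[-0.03,0.074,0],[0,0,0]],[[-0.03,0.074,0],[0,0,0]],[[-0.03,0.074,0],[0,0,0]],[[-0.03,0.074,0],[0,0,0]],[[-0.02,0.074,0.02],[0,0,0]],[[-0.02,0.074,0.04],[0,0,0]],[[0,0,0.06],[0,0,0]],[[0,0,0.046],[0,0,0]]]'

```text
time_s: 4.0
ee_pos: [447.2, -20.1, 173.4]
ee_rot: [-179.9, 0.0, 59.4]
force: [-0.9, -0.7, 0.2]
gripper_width: 0.3
gripper_force: 0.0
```

Run:
```python
from h import *
import cv2
where()
a=grab_frame("scene")[90:250,230:430]; b=grab_frame("top")[100:260,250:450]
cv2.imwrite("pics/c1.png",cv2.resize(np.hstack([a,b])[:,:,::-1],None,fx=2,fy=2,interpolation=cv2.INTER_CUBIC))
```

```text
t 4.0 fix xyz [  -0.4 -115.   173.4] rot [-179.9    0.    59.4] F [-0.9 -0.7  0.2] w 0.3 q [ -4.  10. 110.   0.  60.  27.]
```

View pics/c1.png

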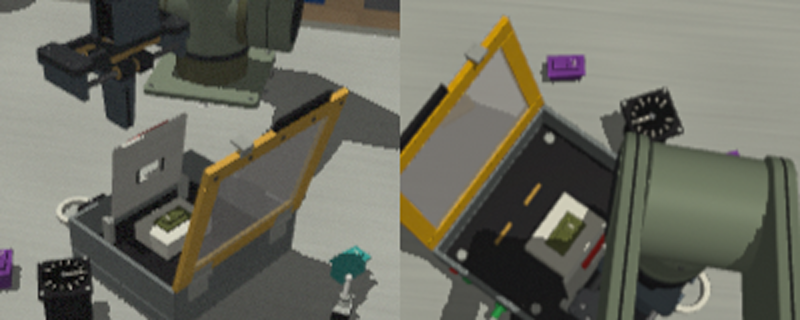

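Run:
```python
from h import *
th=[1.45,1.35,1.25,1.15,1.05,.95,.85,.75,.65,.55,.45,.35,.25,.18,.12,.07,.03,0]
P=np.array([[flap(t,0,97,7.5)[1]-16,flap(t,0,97,7.5)[2]+14] for t in th])
print(P.round(1).tolist()); d=np.diff(P,axis=0); print((np.c_[d[:,0],-d[:,1]]/500).round(3).tolist())
```

```text
[[-79.8, 175.2], [-70.1, 174.3], [-60.5, 172.4], [-51.2, 169.6], [-42.2, 165.9], [-33.7, 161.3], [-25.6, 155.8], [-18.1, 149.6], [-11.3, 142.7], [-5.2, 135.1], [0.1, 126.9], [4.5, 118.3], [8.1, 109.3], [10.1, 102.7], [11.4, 97.1], [12.2, 92.3], [12.7, 88.4], [13.0, 85.5]]
[[0.019, 0.002], [0.019, 0.004], [0.019, 0.006], [0.018, 0.007], [0.017, 0.009], [0.016, 0.011], [0.015, 0.012], [0.014, 0.014], [0.012, 0.015], [0.011, 0.016], [0.009, 0.017], [0.007, 0.018], [0.004, 0.013], [0.003, 0.011], [0.002, 0.01], [0.001, 0.008], [0.001, 0.006]]
```

Emit:
send_rows --deltas '[[[0.03,0,0],[0,0,0]],[[0.02,0,0],[0,0,0]],[[0.01,0,0],[0,0,0]],[[0.01,0,0],[0,0,0]],[[0.019,0,0],[0,0,0]],[[0.019,0,0.002],[0,0,0]],[[0.019,0,0.006],[0,0,0]],[[0.018,0,0.007],[0,0,0]],[[0.017,0,0.009],[0,0,0]]]'

```text
time_s: 5.0
ee_pos: [488.3, 51.4, 162.5]
ee_rot: [-180.0, 0.0, 59.5]
force: [-2.2, -0.7, 0.2]
gripper_width: 0.5
gripper_force: 0.6
```

Run:
```python
from h import *
import cv2
where()
a=grab_frame("scene")[90:250,230:430]
cv2.imwrite("pics/c2.png",cv2.resize(a[:,:,::-1],None,fx=3,fy=3,interpolation=cv2.INTER_CUBIC))
```

```text
t 5.0 fix xyz [ -1.3 -32.4 162.5] rot [-180.     0.    59.5] F [-2.2 -0.7  0.2] w 0.5 q [  5.  14. 106.   0.  60.  35.]
```

View pics/c2.png

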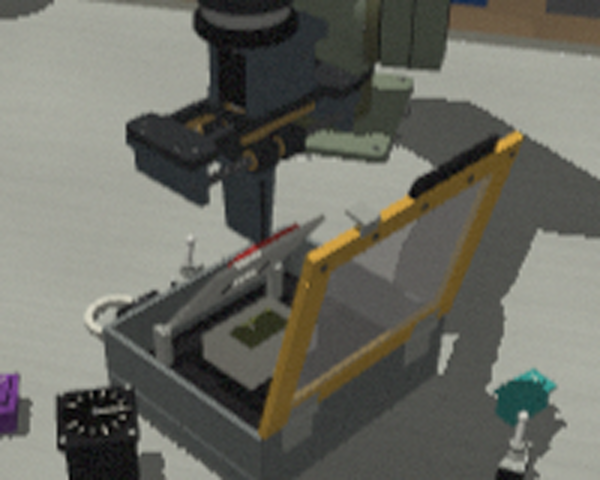

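The fingertip (crop 250,235) bears on the flap, which has folded about a third of the way, and the cover is still open. I'll follow the arc down.

Emit:
send_rows --deltas '[[[0.016,0,0.013],[0,0,0]],[[0.015,0,0.013],[0,0,0]],[[0.014,0,0.014],[0,0,0]],[[0.012,0,0.015],[0,0,0]],[[0.011,0,0.016],[0,0,0]],[[0.009,0,0.017],[0,0,0]],[[0.006,0,0.018],[0,0,0]],[[0.004,0,0.013],[0,0,0]],[[0.002,0,0.01],[0,0,0]]]'

```text
time_s: 5.95
ee_pos: [510.8, 89.3, 97.8]
ee_rot: [-180.0, -0.0, 59.5]
force: [-0.5, 0.4, 1.2]
gripper_width: 0.4
gripper_force: 0.5
```

Emit:
send_rows --deltas '[[[0.002,0,0.008],[0,0,0]],[[0,0,0.006],[0,0,0]],[[0,0,0.003],[0,0,0]],[[0,0,0],[0,0,0]]]'

```text
time_s: 6.35
ee_pos: [511.0, 89.7, 89.9]
ee_rot: [-180.0, 0.0, 59.5]
force: [-0.0, -0.5, -0.4]
gripper_width: 0.5
gripper_force: 0.0
```

```bash
python3 -c "
from h import *
where()"
```

```text
t 6.35 fix xyz [-1.2 12.1 89.9] rot [-180.     0.    59.5] F [-0.  -0.5 -0.4] w 0.5 q [  9.  21. 108.  -0.  51.  39.]
```

Emit:
send_rows --deltas '[[[0,0,0.003],[0,0,0]],[[0,0,0.003],[0,0,0]],[[0,0,0.003],[0,0,0]],[[0,0,0],[0,0,0]],[[0,0,0],[0,0,0]]]'

```text
time_s: 6.85
ee_pos: [511.3, 89.9, 85.7]
ee_rot: [180.0, -0.0, 59.5]
force: [-0.9, 1.1, 2.9]
gripper_width: 0.6
gripper_force: 1.5
```

Emit:
send_rows --deltas '[[[0,0,0.003],[0,0,0]],[[0,0,0.003],[0,0,0]],[[0,0,0],[0,0,0]],[[0,0,0],[0,0,0]],[[0,0,0],[0,0,0]]]'

```text
time_s: 7.35
ee_pos: [511.4, 89.9, 85.1]
ee_rot: [179.9, -0.1, 59.5]
force: [-5.3, 0.1, 20.0]
gripper_width: 0.3
gripper_force: 10.1
```

The flap is at its stop: tip at 71 mm, 20 N. Next I rise, cross over the cover, and look.

Emit:
send_rows --deltas '[[[0,0,-0.03],[0,0,0]],[[0,0,-0.08],[0,0,0]],[[0,0,-0.08],[0,0,0]],[[0,0,-0.08],[0,0,0]],[[0,0,-0.08],[0,0,0]],[[0,0,-0.08],[0,0,0]],[[0,0,-0.08],[0,0,0]],[[0,0,-0.02],[0,0,0]],[[0,0,0],[0,0,0]]]'

```text
time_s: 8.25
ee_pos: [511.6, 89.8, 348.6]
ee_rot: [179.9, -0.1, 59.5]
force: [0.2, -0.1, -0.4]
gripper_width: 0.2
gripper_force: 0.0
```

Run:
```python
from h import *
import cv2
where()
a=grab_frame("scene")[90:250,230:430]; b=grab_frame("top")[80:240,220:420]
cv2.imwrite("pics/c3.png",cv2.resize(np.hstack([a,b])[:,:,::-1],None,fx=2,fy=2,interpolation=cv2.INTER_CUBIC))
```

```text
t 8.25 fix xyz [ -0.7  12.5 348.6] rot [ 1.799e+02 -1.000e-01  5.950e+01] F [ 0.2 -0.1 -0.4] w 0.2 q [ 9. 10. 84. -0. 86. 39.]
```

View pics/c3.png

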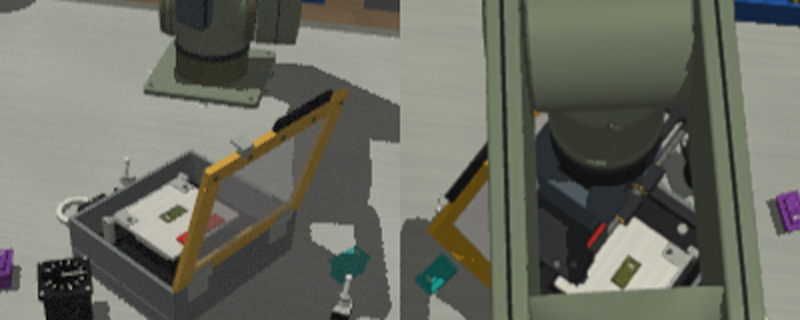

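The flap lies flat with the rocker showing in its window (crop 172,213), and the cover is still open. I'll cross over to its outer side.

Emit:
send_rows --deltas '[[[0.07,0,0],[0,0,0]],[[0.09,0,0],[0,0,0]],[[0.09,0,0],[0,0,0]],[[0.09,0,0],[0,0,0]],[[0.07,0,0],[0,0,0]],[[0,0,0.03],[0,0,0]],[[0,0,0.06],[0,0,0]],[[0,0,0.06],[0,0,0]],[[0,0,0],[0,0,0]]]'

```text
time_s: 9.25
ee_pos: [612.1, 265.4, 264.7]
ee_rot: [-179.5, 0.7, 59.5]
force: [0.5, -0.2, -1.4]
gripper_width: 0.4
gripper_force: 0.0
```

Run:
```python
from h import *
import cv2
where()
a=grab_frame("scene")[60:250,250:450]
cv2.imwrite("pics/c4.png",cv2.resize(a[:,:,::-1],None,fx=3,fy=3,interpolation=cv2.INTER_CUBIC))
th=np.r_[np.arange(1.81,.2,-.1),.16,.11,.06,.03,0]
P=np.array([[cover(t,0,183,4)[1]+16,cover(t,0,183,4)[2]+14] for t in th])
print(np.c_[th,P].round(1).tolist()); d=np.diff(P,axis=0); print((np.c_[d[:,0],-d[:,1]]/500).round(3).tolist())
```

```text
t 9.25 fix xyz [ -3.2 214.8 264.7] rot [-179.5    0.7   59.5] F [ 0.5 -0.2 -1.4] w 0.4 q [22. 26. 72. -0. 83. 53.]
[[1.8, 158.2, 272.8], [1.7, 140.4, 276.7], [1.6, 122.2, 278.7], [1.5, 103.9, 278.9], [1.4, 85.6, 277.3], [1.3, 67.7, 273.8], [1.2, 50.1, 268.6], [1.1, 33.2, 261.7], [1.0, 17.1, 253.1], [0.9, 1.8, 242.9], [0.8, -12.3, 231.3], [0.7, -25.2, 218.3], [0.6, -36.7, 204.1], [0.5, -46.8, 188.8], [0.4, -55.2, 172.6], [0.3, -62.1, 155.6], [0.2, -67.1, 138.1], [0.2, -69.0, 129.1], [0.1, -70.5, 120.1], [0.1, -71.4, 111.0], [0.0, -71.8, 105.5], [0.0, -72.0, 100.0]]
[[-0.036, -0.008], [-0.036, -0.004], [-0.037, -0.0], [-0.036, 0.003], [-0.036, 0.007], [-0.035, 0.01], [-0.034, 0.014], [-0.032, 0.017], [-0.03, 0.02], [-0.028, 0.023], [-0.026, 0.026], [-0.023, 0.028], [-0.02, 0.031], [-0.017, 0.032], [-0.014, 0.034], [-0.01, 0.035], [-0.004, 0.018], [-0.003, 0.018], [-0.002, 0.018], [-0.001, 0.011], [-0.0, 0.011]]
```

View pics/c4.png

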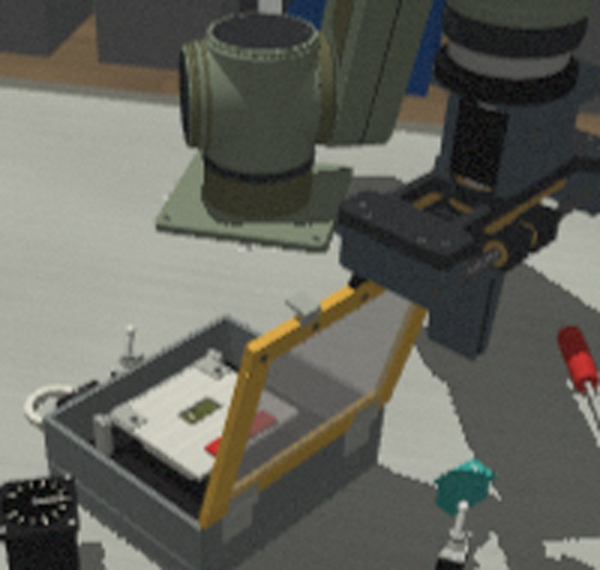

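The fingers (crop 475,340) are on the cover's outer side. I'll push it along its arc at about 1 rad/s.

Emit:
send_rows --deltas '[[[-0.05,0,-0.01],[0,0,0]],[[-0.03,0,-0.006],[0,0,0]],[[-0.02,0,0],[0,0,0]],[[-0.02,0,0],[0,0,0]],[[-0.03,0,-0.008],[0,0,0]],[[-0.036,0,-0.004],[0,0,0]],[[-0.036,0,0],[0,0,0]],[[-0.036,0,0.003],[0,0,0]]]'

```text
time_s: 10.1
ee_pos: [549.3, 154.2, 285.5]
ee_rot: [179.9, -0.1, 59.5]
force: [2.0, 1.8, -0.7]
gripper_width: 0.6
gripper_force: 1.3
```

Run:
```python
from h import *
import cv2
where()
a=grab_frame("scene")[60:250,250:450]
cv2.imwrite("pics/c5.png",cv2.resize(a[:,:,::-1],None,fx=3,fy=3,interpolation=cv2.INTER_CUBIC))
```

```text
t 10.1 fix xyz [ -1.   87.1 285.5] rot [ 1.799e+02 -1.000e-01  5.950e+01] F [ 2.   1.8 -0.7] w 0.6 q [15. 16. 84.  0. 79. 45.]
```

View pics/c5.png

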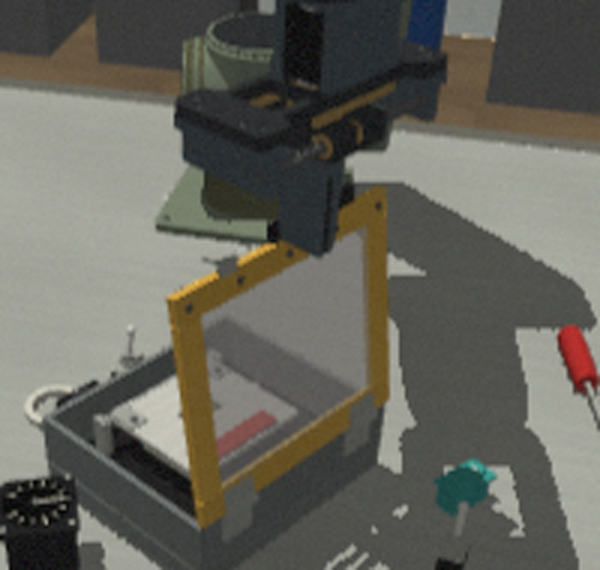

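The cover is now just past upright, with the fingertip on the end bar (crop 320,245). I'm continuing the arc a little lower.

Emit:
send_rows --deltas '[[[-0.036,0,0.011],[0,0,0]],[[-0.035,0,0.014],[0,0,0]],[[-0.034,0,0.018],[0,0,0]],[[-0.032,0,0.021],[0,0,0]],[[-0.03,0,0.021],[0,0,0]],[[-0.028,0,0.023],[0,0,0]]]'

```text
time_s: 10.75
ee_pos: [499.6, 70.3, 231.3]
ee_rot: [180.0, 0.0, 59.5]
force: [1.9, 0.5, 1.5]
gripper_width: 0.4
gripper_force: 0.9
```

```bash
python3 -c "
from h import *
where()"
```

```text
t 10.75 fix xyz [ -1.2 -10.5 231.3] rot [180.    0.   59.5] F [1.9 0.5 1.5] w 0.4 q [ 7. 12. 98. -0. 70. 37.]
```

Emit:
send_rows --deltas '[[[-0.026,0,0.026],[0,0,0]],[[-0.023,0,0.028],[0,0,0]],[[-0.02,0,0.031],[0,0,0]],[[-0.017,0,0.032],[0,0,0]],[[-0.014,0,0.034],[0,0,0]],[[-0.01,0,0.034],[0,0,0]],[[-0.004,0,0.018],[0,0,0]],[[-0.002,0,0.016],[0,0,0]],[[0,0,0.012],[0,0,0]],[[0,0,0.01],[0,0,0]]]'

```text
time_s: 11.75
ee_pos: [470.9, 21.4, 110.3]
ee_rot: [180.0, -0.0, 59.5]
force: [-0.1, 0.1, 0.7]
gripper_width: 0.5
gripper_force: 0.6
```

Emit:
send_rows --deltas '[[[0,0,0.006],[0,0,0]],[[0,0,0.004],[0,0,0]],[[0,0,0],[0,0,0]],[[0,0,0],[0,0,0]]]'

```text
time_s: 12.15
ee_pos: [471.1, 21.5, 105.5]
ee_rot: [180.0, -0.0, 59.5]
force: [0.9, -0.2, 0.6]
gripper_width: 0.8
gripper_force: 0.0
```

Contact is expected at TCP z = 100, so I'll close the last 6 mm slowly.

Emit:
send_rows --deltas '[[[0,0,0.004],[0,0,0]],[[0,0,0.004],[0,0,0]],[[0,0,0.003],[0,0,0]],[[0,0,0.003],[0,0,0]],[[0,0,0],[0,0,0]],[[0,0,0],[0,0,0]]]'

```text
time_s: 12.75
ee_pos: [471.2, 21.4, 100.1]
ee_rot: [179.9, -0.0, 59.5]
force: [-3.2, -0.7, 13.2]
gripper_width: 0.0
gripper_force: 6.9
```

Emit:
send_rows --deltas '[[[0,0,0.002],[0,0,0]],[[0,0,0.002],[0,0,0]],[[0,0,0],[0,0,0]],[[0,0,0],[0,0,0]],[[0,0,0],[0,0,0]]]'

```text
time_s: 13.25
ee_pos: [471.2, 21.3, 99.9]
ee_rot: [179.9, -0.1, 59.5]
force: [-7.4, 0.9, 27.6]
gripper_width: 0.3
gripper_force: 14.1
```

Emit:
send_rows --deltas '[[[0,0,-0.02],[0,0,0]],[[0,0,-0.06],[0,0,0]],[[0,0,-0.08],[0,0,0]],[[0,0,-0.08],[0,0,0]],[[0,-0.06,-0.06],[0,0,0]],[[0,-0.08,0],[0,0,0]],[[0,-0.08,0],[0,0,0]],[[0,0,0],[0,0,0]],[[0,0,0],[0,0,0]]]'

```text
time_s: 14.15
ee_pos: [375.9, 77.3, 246.6]
ee_rot: [179.9, -0.0, 59.6]
force: [-0.2, -0.7, -0.3]
gripper_width: 0.4
gripper_force: 0.0
```

Run:
```python
from h import *
import cv2
where()
a=grab_frame("scene")[110:310,230:430]; b=grab_frame("top")[80:280,210:410]
cv2.imwrite("pics/c6.png",cv2.resize(np.hstack([a,b])[:,:,::-1],None,fx=2,fy=2,interpolation=cv2.INTER_CUBIC))
```

```text
t 14.15 fix xyz [-111.3  -67.2  246.6] rot [179.9  -0.   59.6] F [-0.2 -0.7 -0.3] w 0.4 q [ 10.  -0. 110.  -0.  70.  40.]
```

View pics/c6.png

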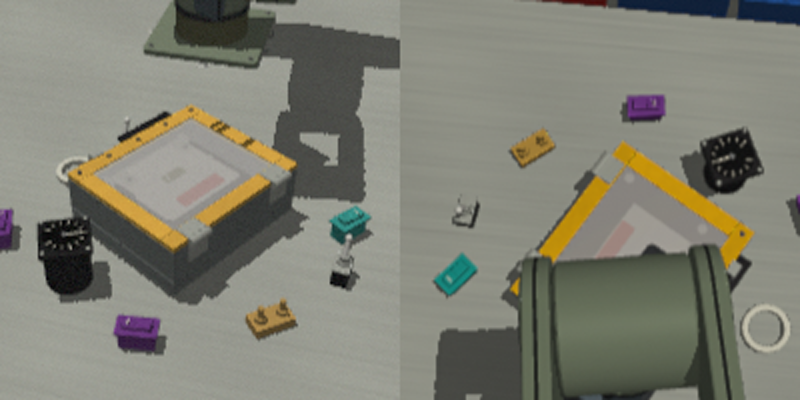

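The cover lies flat on the rim (crop 70–295, 105–250) with the flap flat under the pane. The loose parts haven't moved and the hand is clear.

```bash
python3 -c "
from workcell import *
print(job_done())"
```

```text
the job is handed in; nothing more can be done
None
```

The flap is flat over the switch and the cover is shut on the rim, the loose parts look undisturbed and the hand is clear; I handed the job in at about 14 s, and no verdict came back.

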